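Set the label printer's thumbwheel to the green mark and feed a label

TASK

The shelf-label printer must be set for the new roll: with a fingertip pressed lightly on the knurled thumbwheel, roll it one click until its white line has clicked in beside the green mark, and take the finger off. Then press the blue feed key all the way down and let it come back up. Do not press the key before the wheel is set, and leave the bottles, jars, box and roll standing around where they are.

Things in the scene. Friction and masses are not known exactly. Their poses are not given: they have to be found in the camera images.
- printer: Fixed grey label printer 170 (x) by 260 (y) by 85 mm high, in a new place and yaw each time; origin under its centre, x to its back (away from the robot at yaw 0), y to its left. On the flat deck, 85 mm up: left, a white round roll cover (y 25 to 125 mm, up to 128 mm high); right (y = -75 mm), the thumbwheel between two fixed silver-grey rounded cheeks.
- wheel_crown (a point): Fixed point: top middle of the unpressed thumbwheel, 113 mm above the table (printer frame 0, -75, 113). Rubber rim of 40 mm radius, 24 mm wide; axle level along the printer's y, 73 mm above the table, so the top rolls along the printer's x. The cheeks (15 mm wide, 33 mm radius, same axle) lie 1.5 mm beside it, their tops 7 mm lower.
- selector (a joint): Thumbwheel angle, rad; 0 at the start (white line on top), positive as its top rolls to the printer's +x. It rests (clicks) every 0.524 rad (30 degrees, 21 mm of rim), stops at -1.15 and 1.15. Let go, it springs to the nearest rest. About 1.5 N along the rim takes it over a click; the rubber grips well (friction about 1).
- carrier: The wheel's sprung axle, origin on the axle, 73 mm above the table when not pressed. Under a finger the wheel with its axle sinks straight down up to 6 mm: it begins to give at about 2 N, 4 mm takes about 8 N, 6 mm about 11 N and then it is on its stop.
- pointer (a point): The white line across the wheel's rim, 4 mm wide; point in the middle of the rim's surface. It turns with the wheel.
- green_mark: Green round mark, 14 mm, half sunk in the right-hand cheek (printer y = -96 mm), 30 degrees from the top: on the printer's +x side (x = 16.5 mm; wheel angle 0.524) or its -x side (x = -16.5 mm; wheel angle -0.524), changing with the starts. Origin at its centre, axes as the printer's.
- red_mark: Red mark of the same size on the same cheek, on the side where the green one is not. Tiny black dots mark the middle and the outermost rests.
- feed (a joint): Blue round feed key, how far it is pressed, m: 0 up, 0.006 fully down; a spring brings it back. About 5 N holds it fully down.
- feed_top (a point): Centre of the top face of the blue feed key, 24 mm across, in a black collar 40 mm across, on the deck (printer frame -45, -8 mm), 22 mm above the deck when up, 10 mm above its collar.
- balm: Loose small purple pot, 36 mm across, 30 mm high, standing on the deck behind the feed key; origin under its centre. Leave it.
- shampoo: Loose blue bottle, 60 mm across, 170 mm high; origin under its centre. Leave it.
- lotion: Loose orange bottle, 54 mm across, 150 mm high; origin under its centre. Leave it.
- cream: Loose white jar with yellow lid, 72 mm across, 60 mm high; origin under its centre. Leave it.
- label_roll: Loose roll of blank labels, a paper ring 90 mm across with a 40 mm hole, 50 mm high; origin under its centre. Leave it.
- dye_box: Loose green carton 60 by 85 by 50 mm; origin under its centre. Leave it.
- spray: Loose spray can, 50 mm across, 160 mm high; origin under its centre. Leave it.
Mind the look-alikes: they are no part of the job. Of the things that look like the shampoo, the smallest one is meant.

How it is judged:
By the outcome, as a careful person would: the job done as asked, in the order asked, and still so for the second after the job is handed in, with the robot touching nothing.
It also fails if it takes over 40 s, if anything falls off the work surface, if the arm or the gripper's body presses on something with over 40 N, if the wrist force passes 120 N, or if a joint passes its speed limit or range.

ROBOT

A 6-joint arm with a two-finger parallel gripper is mounted at the origin on the work surface. World frame = base frame: x ahead of the robot, y to its left, z up, the work surface at z = 0. Lengths are in mm, angles in rad, forces in N, time in s.
With the tool pointing down it reaches from about 250 to 775 mm from the base axis. Payload 4 kg.
Tool frame: the origin (TCP) lies at the very end of the fingers, on their centre line; the grasp point (between the pads) lies 19 mm behind it; z points along the fingers, x is the direction in which the jaws open and shut, and the axes are right-handed (so a half turn about z gives the same grasp; the last joint's range is limited). The gripper opens to 94 mm and grips with 3 to 60 N. Pads are 16 mm wide; open, the fingers measure 119 mm over their backs; the gripper's body (75 mm by 177 mm) begins 78 mm behind the grasp point.
Start: joints at [-1.316, 0.087, 1.371, -0, 1.684, -0.103], TCP at [192.616, -515.189, 205.506] pointing down, gripper open.
Joint ranges: [-3.1, 3.1], [-0.76, 2.03], [0.27, 2.55], [-1.08, 4.22], [0.17, 2.65], [-2.57, 2.57]. Speed limits (rad/s): [2.79, 2.79, 3.14, 3.14, 3.14, 3.14].

INTERFACE

Orientations are given as a unit quaternion [x, y, z, w].
In Python, from bench import manip gives the robot as it stands.
- The arm moves only by the tool play_rows, never from a script. Its argument "steps" is a list of rows, each an object with "offset": the shift along the tool's x, y, z in mm, a list of three; "rot": the turn, a rotation vector about the tool's x, y, z in degrees, a list of three. A call has 1 to 8 rows; each row shifts and turns the commanded pose from where the row before left it, along the tool's axes as they then stand; what a row does not reach is not made up. A row lasts 1/8 s, in which the tool goes at most 62.5 mm and 10.7 degrees, less where a joint would pass 70% of its speed; a pose out of reach is approached as far as the arm can. A call is refused whole if a number of a shift passes 62.5 or a number of a turn 10.7, either way. A call with a gripper value outside its range is refused whole. "jaw" is the opening, from 0 (shut) to 1 (fully open), set as the call begins (left out, the last holds). The fingers move at their own pace and stop on an object; "grip_force" is the grip in N (left out, the last holds). Time passes only in rows, so rows that do not move let the fingers close. It gives the time, the measured TCP pose, the force and the opening at its end, in the units of the state.
- manip.get_obs(): the state, without advancing time (a new reading comes with each control period).
- manip.read_camera(name): name is "scene" or "top" or "wrist"; returns a dict with "frame" (400x640x3 uint8, blue, green, red), "vfov" (degrees; the focal length in pixels is half the picture's height over the tangent of half this angle, whatever the lens; pixels are square), "cx", "cy" (the principal point, pixels), "distortion" ([k1, k2, p1, p2, k3] as OpenCV has them; the pictures are not rectified), "R" (3x3) and "t" (3): a world point X has camera coordinates R X + t. Camera axes: x right, y down, z forward; pixel columns grow to the right and rows downward; lengths in mm; the calibration is good to about 2 mm. A picture is of the moment at which its call begins. There is no depth.
- manip.hand_in(): hands the job in, once; it reports no verdict.
Trained networks look in the newest picture that a camera, given by its name, has taken for a name from the list of things; names that differ only in an ending like _2 or _b are one class to them, and where a whole thing is asked for, a point or a joint stands for the part that bears it (a point fixed in the world has none). Each returns a list of dicts, best first, with "score" (0 to 1); they miss things now and then, are a little off and sometimes report something else, mostly with a low value. They report only what shows in the picture. A call takes as long as a camera call. They do not tell look-alikes from the thing itself.
- manip.silhouettes(camera, target): "pixels" (400x640 bool, what is visible of it).
- manip.place_of(camera, target): "at" ([x, y, z] in mm, in world coordinates, good to about 4 mm: a listed point, or the origin of a listed thing).
The state is a dict: "time_s": time; "joint_pos": joint angles; "joint_vel": joint speeds; "joint_efforts": joint torques, N m; "tcp_pos": TCP position; "orientation": TCP orientation; "force": force on the tool from outside, world axes, zero at the start; "wrist_torque": the same for the moment, N m; "finger_gap": finger opening in mm.
Only numpy, scipy, OpenCV 4.12 (cv2) and the standard library are available. Lean on these libraries where they do the work, as an engineer would, in place of code of your own. Each camera call takes 0.05 s, during which the arm holds its last target. There are 200 camera calls.

## Working session

There is one attempt and no reset: what is moved stays moved. The work goes in short steps, Python scripts to look and compute and a tool call to move; the robot and the scene stay as the last step left them, time stands still between calls to the robot, and variables do not carry over. Pictures are saved under pics/ and viewed, about 8 in all and at most 12, crops included, and the job is handed in when it is done.

Besides the shell and the picture viewer there is one more tool, called after "Request:" as name(argument=value, ...) on one line, values as JSON. play_rows: Moves the arm, as the interface text tells. Its arguments: {"type":"object","properties":{"steps":{"type":"array"},"jaw":{"type":"number"},"grip_force":{"type":"number"}},"required":["steps"]}

```bash
mkdir -p pics; cat > h.py <<'E'
import numpy as np, cv2
from bench import manip
from scipy.spatial.transform import Rotation as Rn
def K(c):
    f=200/np.tan(np.radians(c["vfov"])/2); return np.array([[f,0,c["cx"]],[0,f,c["cy"]],[0,0,1.]])
def proj(c,P):
    p,_=cv2.projectPoints(np.array(P,float).reshape(-1,1,3),cv2.Rodrigues(np.array(c["R"]))[0],np.array(c["t"],float),K(c),np.array(c["distortion"],float)); return p.reshape(-1,2)
def back(c,uv,z):
    n=cv2.undistortPoints(np.array(uv,float).reshape(-1,1,2),K(c),np.array(c["distortion"],float)).reshape(-1,2)
    R=np.array(c["R"]);t=np.array(c["t"]);o=-R.T@t
    d=np.c_[n,np.ones(len(n))]@R
    return o+d*((z-o[2])/d[:,2])[:,None]
E
python3 - <<'E'
from h import *
o=manip.get_obs();print({k:np.round(v,3) for k,v in o.items()})
fr=[]
for n in("scene","top","wrist"):
    c=manip.read_camera(n);fr.append(c["frame"])
    print(n,np.round(-np.array(c["R"]).T@np.array(c["t"])),c["vfov"])
    for t in("printer","wheel_crown","pointer","green_mark","red_mark","feed_top","balm","shampoo"):
        r=manip.place_of(n,t)
        s=[(round(d["score"],2),np.round(d["at"]).tolist(),np.round(proj(c,d["at"])[0]).tolist()) for d in r[:3]]
        print(n,t,s)
cv2.imwrite("pics/a.png",np.vstack([cv2.resize(fr[0],(480,300)),cv2.resize(fr[1],(480,300))]))
cv2.imwrite("pics/top.png",fr[1]);cv2.imwrite("pics/scene.png",fr[0])
E
```

```text
{'time_s': np.float64(0.0), 'joint_pos': array([-1.316,  0.088,  1.372, -0.   ,  1.684, -0.103]), 'joint_vel': array([-0.001,  0.   ,  0.002, -0.   , -0.001,  0.   ]), 'joint_efforts': array([ 1.0000e-03, -3.4018e+01, -3.0243e+01,  7.2000e-02,  3.3000e-02,
       -0.0000e+00]), 'tcp_pos': array([ 192.463, -514.652,  204.316]), 'orientation': array([ 0.822, -0.57 , -0.001, -0.001]), 'force': array([ 0.263, -0.713, -0.186]), 'wrist_torque': array([-0.002, -0.002, -0.01 ]), 'finger_gap': np.float64(94.288)}
scene [822. 585. 815.] 54.91000222962671
scene printer [(0.6, [583.0, 30.0, -1.0], [309.0, 246.0]), (0.37, [542.0, 26.0, 113.0], [323.0, 211.0])]
scene wheel_crown [(0.76, [584.0, -41.0, 112.0], [297.0, 198.0])]
scene pointer [(0.55, [587.0, -42.0, 114.0], [295.0, 198.0])]
scene green_mark []
scene red_mark []
scene feed_top [(0.48, [544.0, 25.0, 107.0], [323.0, 213.0])]
scene balm [(0.6, [651.0, 27.0, 84.0], [283.0, 234.0])]
scene shampoo [(0.86, [593.0, 309.0, 2.0], [358.0, 343.0]), (0.59, [432.0, 215.0, 2.0], [397.0, 280.0]), (0.35, [636.0, -403.0, -3.0], [240.0, 155.0])]
top [ 302.   -6. 1435.] 48.88166143821161
top printer [(0.65, [586.0, 30.0, -1.0], [300.0, 190.0]), (0.32, [586.0, -43.0, 110.0], [323.0, 183.0])]
top wheel_crown [(0.77, [585.0, -38.0, 112.0], [321.0, 183.0])]
top pointer [(0.56, [586.0, -41.0, 110.0], [322.0, 183.0])]
top green_mark []
top red_mark []
top feed_top [(0.6, [713.0, 394.0, -0.0], [192.0, 151.0]), (0.37, [544.0, 23.0, 108.0], [301.0, 196.0])]
top balm [(0.6, [444.0, -439.0, -0.0], [442.0, 234.0]), (0.51, [642.0, 27.0, 87.0], [300.0, 167.0])]
top shampoo [(0.85, [591.0, 311.0, -3.0], [215.0, 187.0]), (0.65, [528.0, 437.0, -0.0], [176.0, 205.0]), (0.64, [438.0, 212.0, -4.0], [244.0, 234.0])]
wrist [ 265. -489.  384.] 68.26044624375432
wrist printer []
wrist wheel_crown []
wrist pointer []
wrist green_mark []
wrist red_mark []
wrist feed_top []
wrist balm []
wrist shampoo []
```

View pics/a.png

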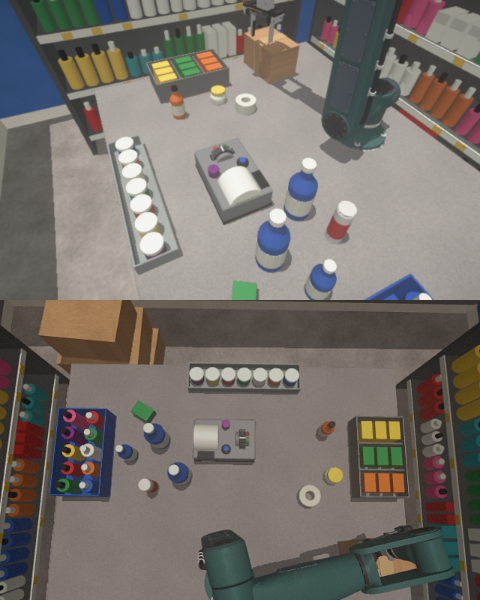

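The shots show the printer at top (≈(300,190) full-res), with yaw near 0. Three blue bottles stand on the left and the tray bottles look alike, but none of them matter here. I'll take a close crop for the choice of wheel, marks and key.

```bash
python3 - <<'E'
import cv2,numpy as np
a=cv2.imread("pics/scene.png")[180:300,250:370];b=cv2.imread("pics/top.png")[145:225,250:350]
cv2.imwrite("pics/b.png",np.hstack([cv2.resize(a,(400,400),interpolation=3),cv2.resize(b,(400,320),interpolation=3)[:400] if 0 else cv2.resize(b,(400,400),interpolation=3)]))
E
```

```text
(no output)
```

View pics/b.png

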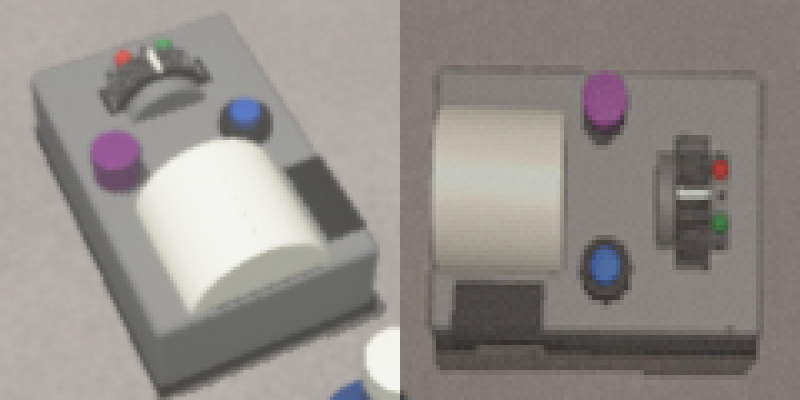

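Both crops agree. The white line is in the middle on top, red is on the far (+x) side and green on the near (−x) side, so the wheel rolls toward the robot (−0.524). The feed key is blue in a black collar at top ≈(301,211)/(301,196), left of the wheel; the purple pot is behind it. Next I'll move the wrist camera over it.

```bash
cat >> h.py <<'E'
def plan(target,yaw,n):
    "n rows of equal world shift & turn to the target with tool down, x axis at yaw deg"
    o=manip.get_obs();R=Rn.from_quat(o["orientation"]);p=np.array(o["tcp_pos"])
    T=Rn.from_matrix(Rn.from_euler("z",yaw,degrees=True).as_matrix()@np.diag([1,-1,-1.]))
    rv=(R.inv()*T).as_rotvec(degrees=True);d=(np.array(target)-p)/n
    for i in range(n):
        print(np.round(R.inv().apply(d),1).tolist(),np.round(rv/n,2).tolist()); R=R*Rn.from_rotvec(rv/n,degrees=True)
E
python3 -c "
from h import *
plan([570,-92,255],0,10)"
```

```text
[-26.4, -50.2, -5.0] [0.0, -0.0, -6.95]
[-20.2, -53.0, -5.0] [0.0, -0.0, -6.95]
[-13.6, -55.0, -5.0] [0.0, -0.0, -6.95]
[-6.8, -56.3, -5.0] [0.0, -0.0, -6.95]
[0.0, -56.7, -5.0] [0.0, -0.0, -6.95]
[6.9, -56.3, -4.9] [0.0, -0.0, -6.95]
[13.6, -55.0, -4.9] [0.0, -0.0, -6.95]
[20.2, -53.0, -4.9] [0.0, -0.0, -6.95]
[26.5, -50.1, -4.9] [0.0, -0.0, -6.95]
[32.3, -46.6, -4.9] [0.0, -0.0, -6.95]
```

Request:
play_rows(steps=[{"offset": [-26,-50,-10],"rot": [0,0,-7]},{"offset": [-20,-53,-10],"rot": [0,0,-7]},{"offset": [-14,-55,-10],"rot": [0,0,-7]},{"offset": [-7,-56,-10],"rot": [0,0,-7]},{"offset": [0,-57,-10],"rot": [0,0,-7]},{"offset": [7,-56,0],"rot": [0,0,-7]},{"offset": [14,-55,0],"rot": [0,0,-7]},{"offset": [20,-53,0],"rot": [0,0,-7]}], jaw=0)

```text
time_s: 2.35
tcp_pos: [494.3, -174.7, 255.7]
orientation: [0.993, -0.116, 0.0, 0.0]
force: [0.2, -0.5, 0.6]
finger_gap: 17.2
```

Request:
play_rows(steps=[{"offset": [26,-50,0],"rot": [0,0,-7]},{"offset": [32,-47,0],"rot": [0,0,-6.5]},{"offset": [0,0,0],"rot": [0,0,0]},{"offset": [0,0,0],"rot": [0,0,0]}])

```text
time_s: 2.85
tcp_pos: [567.0, -90.9, 255.3]
orientation: [1.0, -0.0, -0.0, 0.0]
force: [-1.1, 0.2, 0.6]
finger_gap: 0.3
```

```bash
python3 - <<'E'
from h import *
o=manip.get_obs();print({k:np.round(v,3) for k,v in o.items()})
c=manip.read_camera("wrist")
print(np.round(-np.array(c["R"]).T@np.array(c["t"])))
for t in("printer","wheel_crown","pointer","green_mark","red_mark","feed_top","balm"):
    r=manip.place_of("wrist",t)
    print(t,[(round(d["score"],2),np.round(d["at"],1).tolist(),np.round(proj(c,d["at"])[0]).tolist()) for d in r[:3]])
cv2.imwrite("pics/w1.png",c["frame"])
import pickle;pickle.dump(c,open("w1.pkl","wb"))
E
```

```text
{'time_s': np.float64(2.85), 'joint_pos': array([-2.570e-01,  1.380e-01,  1.217e+00, -1.000e-03,  1.787e+00,
       -2.570e-01]), 'joint_vel': array([-0.028, -0.018,  0.007,  0.001, -0.002, -0.   ]), 'joint_efforts': array([ 8.6400e-01, -3.5772e+01, -3.0350e+01,  1.3400e-01,  1.7000e-02,
       -0.0000e+00]), 'tcp_pos': array([566.972, -90.862, 255.314]), 'orientation': array([ 1., -0., -0.,  0.]), 'force': array([-1.132,  0.192,  0.587]), 'wrist_torque': array([-0.042, -0.091,  0.006]), 'finger_gap': np.float64(0.318)}
[568. -15. 434.]
printer [(0.77, [587.8, 30.3, 3.3], [333.0, 88.0])]
wheel_crown [(0.86, [585.7, -45.7, 112.9], [335.0, 152.0])]
pointer [(0.58, [581.4, -47.7, 108.4], [331.0, 154.0])]
green_mark [(0.62, [568.7, -61.9, 98.1], [319.0, 165.0])]
red_mark [(0.67, [602.8, -66.1, 100.9], [349.0, 169.0])]
feed_top [(0.72, [541.8, 22.3, 105.6], [293.0, 85.0])]
balm [(0.56, [645.9, 26.2, 83.2], [389.0, 84.0])]
```

View pics/w1.png

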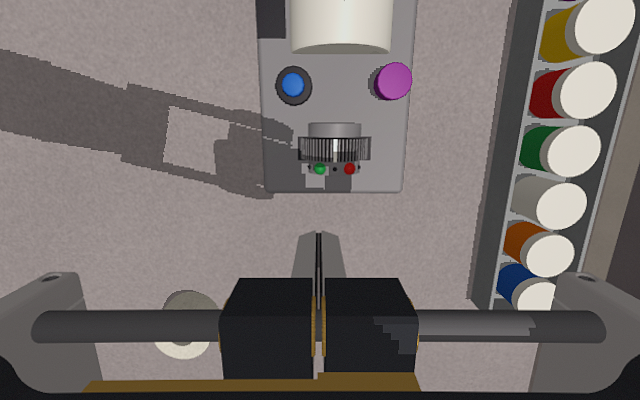

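The wrist view shows the white line at (335,150), green at (320,169) on the −x side, red at (349,169), and the blue key at (293,85). Now I'll fit the printer pose from colour centroids.

```bash
python3 - <<'E'
from h import *
from scipy.optimize import least_squares
cs={"wrist":manip.read_camera("wrist"),"top":manip.read_camera("top"),"scene":manip.read_camera("scene")}
pts={"green":(-16.5,-96,103),"red":(16.5,-96,103),"white":(0,-75,113),"blue":(-45,-8,107)}
rng={"green":((45,90,60),(85,255,255)),"red":((0,120,60),(8,255,255)),"blue":((100,120,80),(125,255,255)),"white":((0,0,175),(180,60,255))}
def W(q,P): return np.c_[(Rn.from_euler("z",q[2]).apply(P)+[q[0],q[1],0])]
q0=[586,30,-.01];obs=[]
for n,c in cs.items():
    hsv=cv2.cvtColor(c["frame"],cv2.COLOR_BGR2HSV)
    for k,P in pts.items():
        if k=="white" and n!="wrist": continue
        g=proj(c,W(q0,[P]))[0];m=cv2.inRange(hsv,*map(np.array,rng[k]))
        if k=="red": m|=cv2.inRange(hsv,np.array((172,120,60)),np.array((180,255,255)))
        w={"wrist":14,"top":6,"scene":8}[n] if k!="blue" else {"wrist":20,"top":8,"scene":10}[n]
        yy,xx=np.nonzero(m);s=np.hypot(xx-g[0],yy-g[1])<w
        print(n,k,g.round(1),s.sum(),end=" ")
        if s.sum()>3: u=np.array([xx[s].mean(),yy[s].mean()]);obs.append((n,k,u));print(u.round(1))
        else: print()
def f(q,os): return np.concatenate([(proj(cs[n],W(q,[pts[k]]))[0]-u) for n,k,u in os])
for sel in (["wrist"],["top","scene"],["wrist","top","scene"]):
    os=[o for o in obs if o[0] in sel];r=least_squares(f,q0,args=(os,),x_scale=[1,1,.01],loss="soft_l1")
    print(sel,r.x.round(3),f(r.x,os).round(1),W(r.x,[pts["white"],pts["blue"]]).round(1).tolist())
E
```

```text
wrist green [318.7 168.8] 105 [319.2 167.7]
wrist red [347.9 169.1] 105 [348.9 167.7]
wrist white [334.2 151. ] 57 [334.5 145.9]
wrist blue [292.   84.5] 439 [292.5  83.9]
top green [330.1 189.2] 9 [329.9 189.3]
top red [330.2 178.7] 10 [329.7 178.7]
top blue [301.3 197.4] 42 [300.9 197.8]
scene green [298.7 192.8] 3 
scene red [286.8 196.6] 6 [286.2 196.8]
scene blue [323.1 211.6] 46 [323.1 212.8]
['wrist'] [ 5.85945e+02  3.16160e+01 -1.00000e-03] [ 0.3 -0.2 -0.2 -0.2  0.4  3.6 -0.4 -0.7] [[585.9, -43.4, 113.0], [540.9, 23.7, 107.0]]
['top', 'scene'] [ 5.86463e+02  3.12570e+01 -1.10000e-02] [-0.2 -0.3  0.1 -0.1 -0.1 -0.6  0.7  0.1  0.1 -0.8] [[585.7, -43.7, 113.0], [541.4, 23.7, 107.0]]
['wrist', 'top', 'scene'] [ 5.86055e+02  3.15510e+01 -3.00000e-03] [ 0.2 -0.1 -0.2 -0.1  0.4  3.6 -0.3 -0.7 -0.3 -0.4 -0.  -0.2 -0.  -0.5
  0.6  0.3  0.2 -0.8] [[585.9, -43.4, 113.0], [541.0, 23.7, 107.0]]
```

Request:
play_rows(steps=[{"offset": [14,-24,20],"rot": [0,0,0]},{"offset": [14,-24,30],"rot": [0,0,0]},{"offset": [0,0,40],"rot": [0,0,0]},{"offset": [0,0,35],"rot": [0,0,0]},{"offset": [0,0,0],"rot": [0,0,0]},{"offset": [0,0,0],"rot": [0,0,0]}])

```text
time_s: 4.15
tcp_pos: [596.1, -42.8, 132.1]
orientation: [1.0, -0.0, 0.001, 0.0]
force: [0.1, -1.0, 0.3]
finger_gap: 0.5
```

Request:
play_rows(steps=[{"offset": [-1,1,10],"rot": [0,0,0]},{"offset": [0,0,5],"rot": [0,0,0]},{"offset": [0,0,3],"rot": [0,0,0]},{"offset": [0,0,2],"rot": [0,0,0]},{"offset": [0,0,0],"rot": [0,0,0]},{"offset": [0,0,0],"rot": [0,0,0]}])

```text
time_s: 4.9
tcp_pos: [594.9, -43.7, 111.4]
orientation: [1.0, 0.0, 0.001, 0.0]
force: [1.2, 0.5, 3.1]
finger_gap: 0.7
```

Request:
play_rows(steps=[{"offset": [0,0,1],"rot": [0,0,0]},{"offset": [0,0,0],"rot": [0,0,0]},{"offset": [-4,0,0],"rot": [0,0,0]},{"offset": [-4,0,0],"rot": [0,0,0]},{"offset": [-4,0,0],"rot": [0,0,0]}])

```text
time_s: 5.52
tcp_pos: [582.8, -43.7, 110.5]
orientation: [1.0, 0.0, 0.001, 0.0]
force: [-0.7, 0.4, 6.8]
finger_gap: 0.5
```

Request:
play_rows(steps=[{"offset": [-4,0,0],"rot": [0,0,0]},{"offset": [-4,0,0],"rot": [0,0,0]},{"offset": [-1,0,0],"rot": [0,0,0]},{"offset": [0,0,0],"rot": [0,0,0]}])

```text
time_s: 6.02
tcp_pos: [572.9, -43.6, 109.6]
orientation: [1.0, -0.0, -0.0, 0.0]
force: [-0.5, 0.0, 5.2]
finger_gap: 0.6
```

```bash
python3 - <<'E'
from h import *
c=manip.read_camera("wrist");cv2.imwrite("pics/w2.png",c["frame"])
g=proj(c,[586,-50,105])[0];print(g)
x,y=map(int,g);cv2.imwrite("pics/w2c.png",cv2.resize(c["frame"][max(0,y-75):y+75,x-100:x+100],(800,600)))
E
```

```text
[336.15478569 249.40478652]
```

View pics/w2c.png

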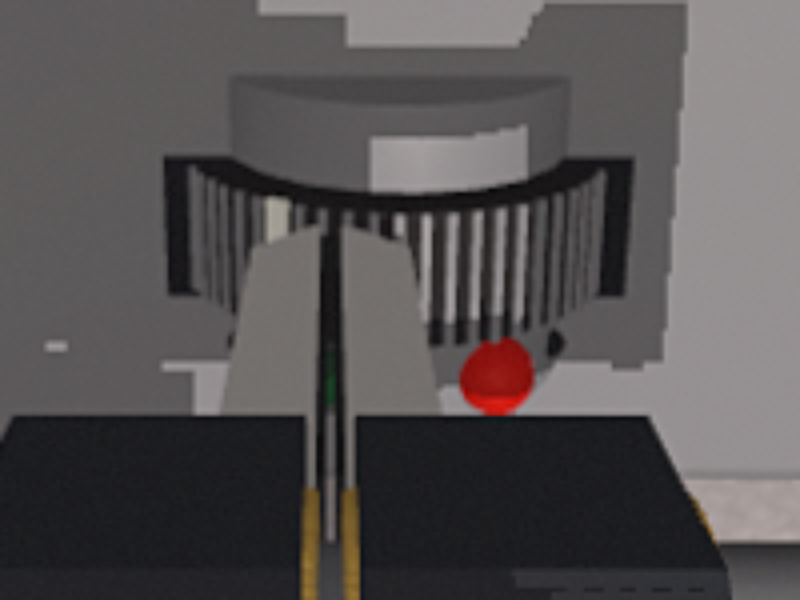

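The white line has moved to crop (278,215), about 30° toward −x, mirroring red at (497,375). Lifting straight off and checking.

Request:
play_rows(steps=[{"offset": [0,0,-5],"rot": [0,0,0]},{"offset": [0,0,-20],"rot": [0,0,0]},{"offset": [0,0,-40],"rot": [0,0,0]},{"offset": [0,30,-50],"rot": [0,0,0]},{"offset": [0,20,-30],"rot": [0,0,0]},{"offset": [0,0,0],"rot": [0,0,0]},{"offset": [0,0,0],"rot": [0,0,0]}])

```text
time_s: 6.95
tcp_pos: [572.6, -92.8, 252.0]
orientation: [1.0, 0.0, -0.002, -0.001]
force: [-0.4, 0.4, -0.3]
finger_gap: 0.5
```

```bash
python3 - <<'E'
from h import *
c=manip.read_camera("wrist")
for t in("pointer","green_mark","feed_top"):
    print(t,[(round(d["score"],2),np.round(d["at"],1).tolist()) for d in manip.place_of("wrist",t)[:2]])
for a in(0,-.524,-1.047): print(a,proj(c,[586+40*np.sin(a),-43.5,73+40*np.cos(a)])[0].round(1))
print(proj(c,[569.5,-64.5,102])[0],proj(c,[541,23.7,107])[0])
g=proj(c,[570,-20,105])[0];x,y=map(int,g);y0=max(0,y-75);print(x-100,y0)
cv2.imwrite("pics/w3c.png",cv2.resize(c["frame"][y0:y0+150,x-100:x+100],(800,600),interpolation=0))
E
```

```text
pointer [(0.84, [565.0, -44.4, 107.7])]
green_mark [(0.62, [571.9, -63.7, 101.9])]
feed_top [(0.83, [540.9, 24.7, 103.1])]
0 [330.5 148.7]
-0.524 [311.8 148.3]
-1.047 [299.1 147.2]
[315.13297212 166.93819681] [287.00934681  81.41864113]
215 50
```

View pics/w3c.png

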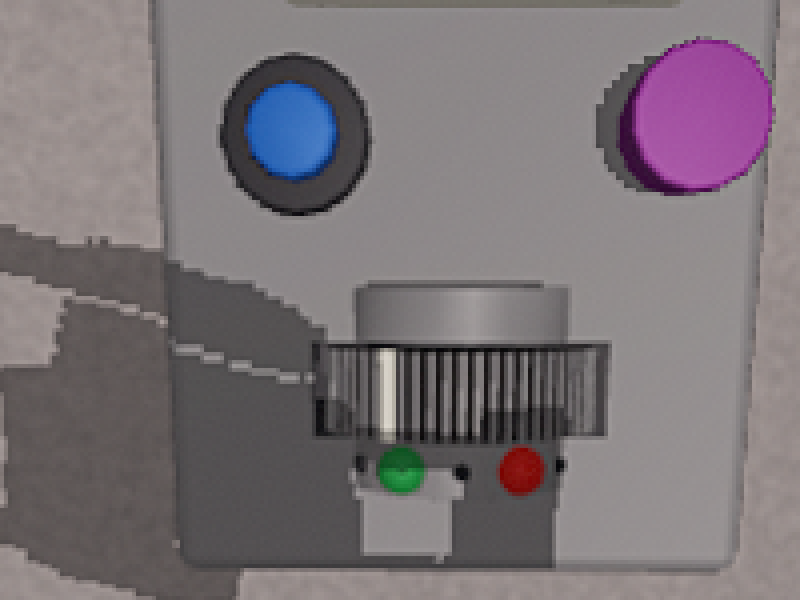

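The white line is at (312,148), exactly where −0.524 rad projects, and it sits beside green. The wheel is set. On to the key.

Request:
play_rows(steps=[{"offset": [-16,-58,0],"rot": [0,0,0]},{"offset": [-16,-58,20],"rot": [0,0,0]},{"offset": [0,0,40],"rot": [0,0,0]},{"offset": [0,0,40],"rot": [0,0,0]},{"offset": [0,0,30],"rot": [0,0,0]},{"offset": [0,0,0],"rot": [0,0,0]},{"offset": [0,0,0],"rot": [0,0,0]}])

```text
time_s: 8.02
tcp_pos: [542.0, 21.7, 125.8]
orientation: [1.0, 0.0, 0.001, 0.0]
force: [0.6, -0.7, 0.8]
finger_gap: 0.1
```

Request:
play_rows(steps=[{"offset": [-1,-2,10],"rot": [0,0,0]},{"offset": [0,0,7],"rot": [0,0,0]},{"offset": [0,0,3],"rot": [0,0,0]},{"offset": [0,0,3],"rot": [0,0,0]},{"offset": [0,0,1.5],"rot": [0,0,0]},{"offset": [0,0,0],"rot": [0,0,0]},{"offset": [0,0,0],"rot": [0,0,0]}])

```text
time_s: 8.9
tcp_pos: [540.7, 23.6, 101.3]
orientation: [1.0, 0.0, 0.0, -0.0]
force: [-0.4, 0.2, 4.9]
finger_gap: 0.5
```

Nearly down, at 4.9 N. Pressing in small increments until the force jumps at the stop.

Request:
play_rows(steps=[{"offset": [0,0,0.7],"rot": [0,0,0]},{"offset": [0,0,0.3],"rot": [0,0,0]},{"offset": [0,0,0],"rot": [0,0,0]}])

```text
time_s: 9.28
tcp_pos: [540.7, 23.6, 101.2]
orientation: [1.0, 0.0, 0.001, 0.0]
force: [-2.6, -0.7, 8.2]
finger_gap: 0.3
```

Request:
play_rows(steps=[{"offset": [0,0,1],"rot": [0,0,0]},{"offset": [0,0,0],"rot": [0,0,0]},{"offset": [0,0,0],"rot": [0,0,0]}])

```text
time_s: 9.65
tcp_pos: [540.7, 23.7, 101.1]
orientation: [1.0, 0.0, 0.001, 0.0]
force: [-4.8, 0.5, 12.9]
finger_gap: 0.4
```

The key is hard on its stop: z no longer changes while the force rises to 13 N. Releasing.

Request:
play_rows(steps=[{"offset": [0,0,-5],"rot": [0,0,0]},{"offset": [0,0,-15],"rot": [0,0,0]},{"offset": [0,0,-50],"rot": [0,0,0]},{"offset": [0,50,-50],"rot": [0,0,0]},{"offset": [16,62,-30],"rot": [0,0,0]},{"offset": [16,0,0],"rot": [0,0,0]},{"offset": [0,0,0],"rot": [0,0,0]},{"offset": [0,0,0],"rot": [0,0,0]}])

```text
time_s: 10.65
tcp_pos: [570.0, -75.0, 238.2]
orientation: [1.0, 0.0, -0.001, -0.0]
force: [-0.1, 0.1, -0.1]
finger_gap: 0.4
```

```bash
python3 - <<'E'
from h import *
c=manip.read_camera("wrist")
print(manip.get_obs()["tcp_pos"],manip.get_obs()["force"])
for t in("pointer","green_mark","feed_top","balm"):
    print(t,[(round(d["score"],2),np.round(d["at"],1).tolist()) for d in manip.place_of("wrist",t)[:2]])
for z in (107,101): print(proj(c,[541,23.7,z])[0])
g=proj(c,[570,-20,105])[0];x,y=map(int,g);y0=max(0,y-75);print(x-100,y0,proj(c,[566,-43.5,107.6])[0])
cv2.imwrite("pics/w4c.png",cv2.resize(c["frame"][y0:y0+150,x-100:x+100],(800,600),interpolation=0))
E
```

```text
[569.9123077 -74.7313454 238.2867814] [-0.19803561 -0.77817097 -0.22993365]
pointer [(0.62, [562.5, -41.5, 107.1])]
green_mark [(0.41, [573.0, -60.7, 102.6])]
feed_top [(0.85, [540.2, 21.0, 104.5])]
balm []
[288.44718862  98.75310724]
[289.03717095  99.21122546]
217 68 [313.80922239 166.48032029]
```

View pics/w4c.png

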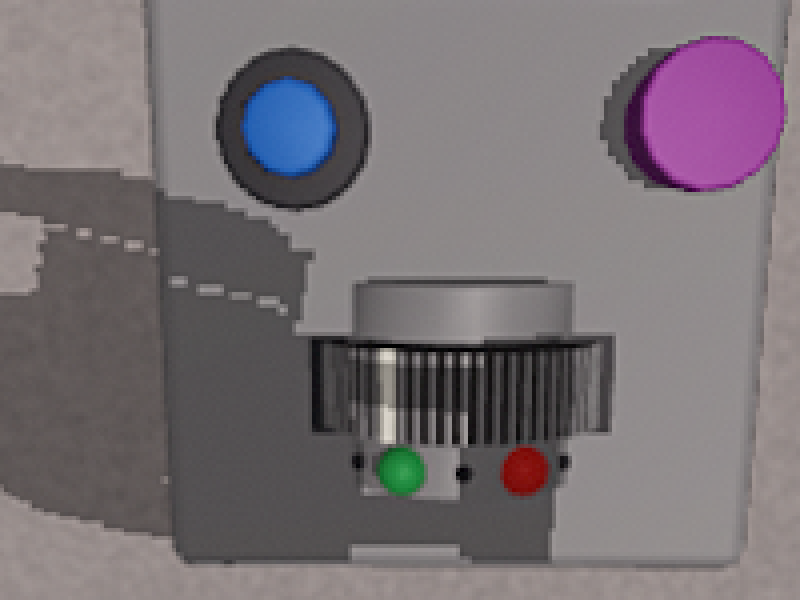

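The white line at crop (388,390) is beside green (401,470), the key is up at (290,127), and the pot is where it was. The robot is touching nothing.

```bash
python3 -c "
from bench import manip
print(manip.hand_in())"
```

```text
the job is handed in; nothing more can be done
None
```

The printer is set for the new roll and the job is handed in at about 11 s of the 40 s allowed.

- **Wheel:** I rolled it one click toward the robot with a light press (about 5–7 N) and lifted off. The white line then sat within a pixel of where −0.524 rad projects, beside the green mark, and it was still there in the last picture.
- **Feed key:** I pressed it after the wheel was set. It reached its stop at about 6 mm of travel, where the force rose to about 13 N with no further movement. After release it looked fully up, at the same place and size as before. The estimated height of its top read 104.5 mm against a nominal 107 mm, which is within that network's error.
- **Other objects:** In the last picture the purple pot stood where it was, though the detector failed to report it there. I did not check the other items again; the arm passed well above them and felt no contact. The robot was touching nothing at hand-in.

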